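# Shut the stainless pillbox and push it back to its place against the shelf rim

## Robot

A 6-joint arm with a two-finger parallel gripper is mounted at the origin on the work surface. World frame = base frame: x ahead of the robot, y to its left, z up, the work surface at z = 0. Lengths are in m, angles in rad, forces in N, time in s.
With the tool pointing down it reaches from about 0.3 to 0.825 m from the base axis. Payload 5.4 kg.
Tool frame: the origin (TCP) lies on the centre line of the jaws, within the pads' length; the fingertips stand 19 mm ahead of it and the grasp point (between the pads) is the TCP; y points along the fingers, x is the direction in which the jaws open and shut, and the axes are right-handed (so a half turn about y gives the same grasp; the last joint's range is limited). The gripper opens to 92 mm and grips with 3 to 60 N. Pads are 20 mm wide; open, the fingers measure 128 mm over their backs; the gripper's body (75 mm by 189 mm) begins 69 mm behind the grasp point.
Start: joints at [-1.474, 0.158, 1.597, -0, 1.386, -0.21], TCP at [0.174, -0.548, 0.199] pointing down, gripper open.
Joint ranges: [-2.91, 2.91], [-0.94, 2.29], [0.18, 2.7], [-1.29, 4.43], [0.17, 2.64], [-3, 3]. Speed limits (rad/s): [2.57, 2.57, 3.14, 3.14, 3.14, 3.14].

## Interface

Orientations are given as a rotation vector (axis times angle).
In Python, from bench import * gives the robot as it stands.
- The arm moves only by the tool send_rows, never from a script. Its argument "steps" is a list of rows, each an object of numbers: "wx", "wy", "wz": the turn, a rotation vector about the tool's x, y, z in degrees; "x", "y", "z": the shift along the tool's x, y, z in m; "claw": the opening, from -1 (shut) to 1 (fully open). In form: [{"wx": .., "wy": .., "wz": .., "x": .., "y": .., "z": .., "claw": ..}, ...]. A call has 1 to 20 rows; each row is the pose to reach, as a shift and turn from the pose commanded when the call began, along the tool's axes at that moment; what a row does not reach only later rows make up. A row lasts 1/10 s, in which the tool goes at most 50 mm and 8.59 degrees, less where a joint would pass 70% of its speed; a pose out of reach is approached as far as the arm can. A call with a gripper value outside its range is refused whole. The fingers move at their own pace and stop on an object; "force" is the grip in N (left out, the last holds). Time passes only in rows, so rows that repeat a pose let the fingers close. It gives the time, the measured TCP pose, the force and the opening at its end, in the units of the state.
- read_state(): the state, without advancing time (a new reading comes with each control period).
- read_camera(name): name is "side" or "top" or "wrist"; returns the picture (480x640x3 uint8, red, green, blue); there is no depth.
- camera_info(name): a dict with "fx", "fy", "cx", "cy" (pixels), "T" (4x4, takes a point from camera to world coordinates). Camera axes: x right, y down, z forward; pixel columns grow to the right and rows downward; lengths in m; the calibration is good to about 2 mm. A picture is of the moment at which its call begins: read the wrist's pose just before it. camera_info takes no time and is no camera call; for the wrist camera it gives the pose at the moment of the call.
- finish_job(): hands the job in, once; it reports no verdict.
The state is a dict: "clock": time; "joint_pos": joint angles; "joint_vel": joint speeds; "tau": joint torques, N m; "position": TCP position; "ee_rot": TCP orientation; "force": force on the tool from outside, world axes, zero at the start; "wrist_torque": the same for the moment, N m; "finger_gap": finger opening in m.
Only numpy, scipy, OpenCV 4.12 (cv2) and the standard library are available. Lean on these libraries where they do the work, as an engineer would, in place of code of your own. Each camera call takes 0.05 s, during which the arm holds its last target. There are 200 camera calls.

## Task

The stainless pillbox has been left near the front of the white shelf with its flap standing half open. Press the flap shut with a fingertip, then push the pillbox along the shelf, never gripping, lifting or tipping it, into the gap between the ramekin and the green cup until its hinge side rests flat against the raised rear rim. Leave the other things where they stand and take the hand away at the end.

Things in the scene. Friction and masses are not known exactly. Their poses are not given: they have to be found in the camera images.
- pillbox: Stainless pillbox, 58 mm deep (x), 88 mm wide (y), 24 mm tall with the flap shut, about 120 to 210 g, loose on the deck (slides at a push of 0.6 to 1.5 N). Origin: centre of its underside. +x points to its rear long side, where the flap is hinged; its front (-x) roughly faces the robot. Plain upright side walls 21 mm tall.
- flap (a joint): Flap angle: 0 = shut flat on the box, growing as it opens upward, to 1.9 rad. It starts at 0.45 to 0.9 and stays where left; 0.3 to 1 N near its edge moves it (a straight-down push on a steep flap can jam and tip the box: push its outer face forward (-x) and down). Hinge axis along the box y, 26.5 mm behind (+x) the box origin and 21 mm above its underside. Flap: plate 55.5 x 88 x 3 mm.
- flap_edge (a point): Middle of the flap's free edge, on its upper (outer) face: 55.5 mm from the hinge. When shut it lies at the top of the box's front side.
- shelf: White resin shelf on the table, fixed, 320 mm deep (x), 640 mm wide (y). Origin: centre of its underside, on the table. Flat deck 90 mm above the origin; front edge (-x, towards the robot) without rim, at x = -160 mm; the straight rear rim along y stands 18 mm above the deck, its front face at x = +145 mm; end rims 12 mm high from y = +-310 mm. Behind it: a metal window grille 230 mm high.
- rim_mid (a point): Middle of the rear rim's front face, at deck height; same axes as the shelf (x = straight back into the rim, y = along the rim).
- ramekin: White ceramic ramekin, fluted, outer diameter 82 mm over the flutes, 42 mm tall, standing by the rear rim on one side of the gap. Origin: centre of its underside. Leave it.
- cup: Green plastic cup, 72 mm across at the rim, 65 mm tall, standing by the rear rim on the other side of the gap (which of the two is left varies). The centres of ramekin and cup are about 240 mm apart. Origin: centre of its underside. Leave it.
- vial: Amber vial with white cap, 37 mm across, 72 mm tall, standing at one end of the row, outside the gap. Origin: centre of its underside. Leave it.
- pillcase: Pocket pill case with blue base and white snap lid, shut, 48 x 70 x 21.5 mm, lying at the other end of the row. Origin: centre of its underside. Leave it.
Mind the look-alikes: they are no part of the job. Several things have the shape of the cup; the one meant has the colours described above.

How it is judged:
On the way, in this order (a step that is already met when the one before it is completed fails the run):
1. the flap is pressed shut while the box still stands out in front of the row (value of joint flap below 0.08 rad and x of pillbox in the frame of shelf below 0.06 m), for 0.2 s.
2. the shut pillbox is pushed into the gap, flat against the rear rim (value of joint flap below 0.08 rad and x of flap_edge in the frame of shelf below 0.1 m and x of pillbox in the frame of shelf above 0.1115 m and angle between the x axis of pillbox and the x axis of shelf, either way round below 0.07 rad and horizontal distance between pillbox and ramekin below 0.18 m and horizontal distance between pillbox and cup below 0.18 m), for 0.2 s.
At the end, for the whole second after the job is handed in: Flap shut (under 0.08 rad); pillbox at rest on the deck, its centre under 180 mm from those of ramekin and cup, its hinge side within 4.5 mm of the rim and parallel to it within 0.07 rad; ramekin, cup, vial and pill case within 15 mm of where they began (all of step 2 and z of pillbox in the frame of shelf below 0.093 m and angle between pillbox's own z axis and vertical below 0.05 rad and linear speed of pillbox below 0.01 m/s and distance of each of ramekin, cup, vial, pillcase from where it was at the start of the episode below 0.015 m); the robot touches nothing.
It fails at once if the pillbox is gripped (fingers pressing on opposite walls at once), lifted, tipped or pushed off the shelf ((contact force between the fingers and pillbox_c1 above 1 N and contact force between the fingers and pillbox_c3 above 1 N) or (contact force between the fingers and pillbox_c2 above 1 N and contact force between the fingers and pillbox_c4 above 1 N) or z of pillbox in the frame of shelf above 0.099 m or z of pillbox in the frame of shelf below 0.08 m or angle between pillbox's own z axis and vertical above 0.2 rad).
It fails at once if the ramekin is shoved or knocked over (distance of ramekin from where it was at the start of the episode above 0.015 m or angle between ramekin's own z axis and vertical above 0.3 rad).
It fails at once if the green cup is shoved or knocked over (distance of cup from where it was at the start of the episode above 0.015 m or angle between cup's own z axis and vertical above 0.3 rad).
It fails at once if the amber vial is shoved or knocked over (distance of vial from where it was at the start of the episode above 0.015 m or angle between vial's own z axis and vertical above 0.3 rad).
It fails at once if the pill case is shoved or knocked over (distance of pillcase from where it was at the start of the episode above 0.015 m or angle between pillcase's own z axis and vertical above 0.3 rad).
It also fails if it takes over 61 s, if anything falls off the work surface, if the arm or the gripper's body presses on something with over 40 N, if the wrist force passes 120 N, or if a joint passes its speed limit or range.

## Working session

There is one attempt and no reset: what is moved stays moved. The work goes in short steps, Python scripts to look and compute and a tool call to move; the robot and the scene stay as the last step left them, time stands still between calls to the robot, and variables do not carry over. Pictures are saved under pics/ and viewed, about 8 in all and at most 12, crops included, and the job is handed in when it is done.

Besides the shell and the picture viewer there is one more tool, called after "Emit:" by a JSON object that holds its "method" and its "body", one argument or row to a line. send_rows: Moves the arm, as the interface text tells. Its arguments: {"type":"object","properties":{"steps":{"type":"array","items":{"type":"object","properties":{"wx":{"type":"number"},"wy":{"type":"number"},"wz":{"type":"number"},"x":{"type":"number"},"y":{"type":"number"},"z":{"type":"number"},"claw":{"type":"number"}}}},"force":{"type":"number"}},"required":["steps"]}

```bash
mkdir -p pics; ls
python3 - <<'E'
from bench import *
import cv2, numpy as np
s=read_state(); print(s)
for n in("top","side"):
    im=read_camera(n); cv2.imwrite(f"pics/{n}0.png",im[...,::-1])
    c=camera_info(n); print(n,{k:np.round(np.array(v),4).tolist() for k,v in c.items()})
E
```

```text
pics
{'clock': 0.0, 'joint_pos': array([-1.47411327e+00,  1.59069915e-01,  1.59825164e+00,  1.51954001e-05,
        1.38620719e+00, -2.10088048e-01]), 'joint_vel': array([ 0.0008086 , -0.00074454,  0.00058042, -0.00020502, -0.00051644,
        0.00262757]), 'tau': array([ 2.63772185e-03, -3.85573268e+01, -3.22102475e+01,  7.03344843e-02,
        3.78091412e-02, -1.40648308e-04]), 'position': array([ 0.17356471, -0.54747449,  0.19779753]), 'ee_rot': array([-1.33735357,  0.98115909, -0.9790387 ]), 'force': array([ 0.22659645, -0.12065007,  0.1328442 ]), 'wrist_torque': array([ 0.03340975, -0.02742341,  0.01928825]), 'finger_gap': 0.0919026518252917}
top {'fx': 465.5008, 'fy': 465.5008, 'cx': 314.1268, 'cy': 239.3908, 'T': [[-0.0195, -0.997, 0.0743, 0.4129], [-0.9992, 0.0219, 0.0319, 0.1052], [-0.0335, -0.0736, -0.9967, 0.9923], [0.0, 0.0, 0.0, 1.0]]}
side {'fx': 464.3006, 'fy': 464.3006, 'cx': 315.2562, 'cy': 237.3149, 'T': [[-0.8058, -0.3333, 0.4895, -0.0126], [-0.5921, 0.4406, -0.6747, 0.791], [0.0092, -0.8335, -0.5524, 0.6496], [0.0, 0.0, 0.0, 1.0]]}
```

View pics/top0.png

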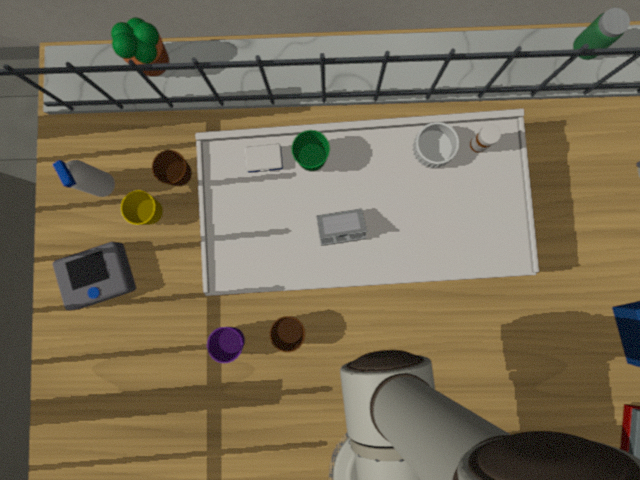

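View pics/side0.png

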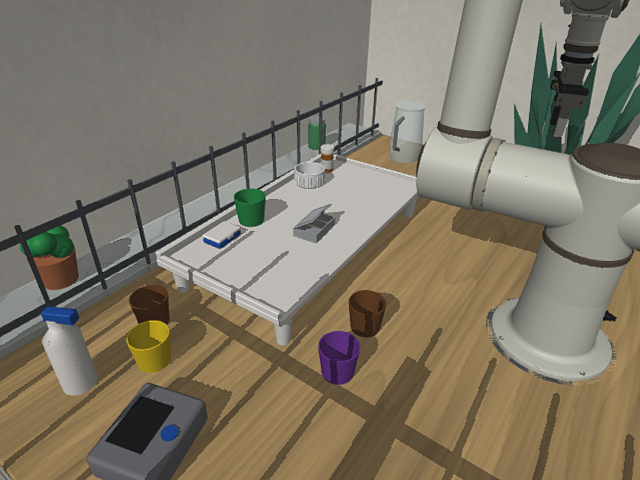

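The top view shows the green cup at (311,150), ramekin (436,145), vial (487,139), pill case (264,157) and the pillbox with its raised flap at (343,226). In the side view the flap is half open at (313,218). Look-alikes for the cup are brown (171,167), yellow (139,207), purple (226,344) and brown (288,334), plus the green bottle at (600,33) and the plant at (136,40). The only green cup on the shelf is at (311,150). The pillbox could be confused with the white/blue pill case (264,157) and the grey device (95,275). I choose the steel one at (343,226) and check it in a close crop.

```bash
cat > h.py <<'E'
from bench import *
import cv2, numpy as np
from scipy.spatial.transform import Rotation as R
def ray(n,p,c=None):
    c=c or camera_info(n); T=np.array(c["T"])
    d=T[:3,:3]@np.array([(p[0]-c["cx"])/c["fx"],(p[1]-c["cy"])/c["fy"],1.]); return T[:3,3],d
def onz(n,p,z,c=None):
    o,d=ray(n,p,c); return o+d*(z-o[2])/d[2]
def proj(n,P,c=None):
    c=c or camera_info(n); T=np.array(c["T"]); q=T[:3,:3].T@(np.array(P)-T[:3,3])
    return np.array([c["fx"]*q[0]/q[2]+c["cx"],c["fy"]*q[1]/q[2]+c["cy"]])
E
python3 - <<'E'
from h import *
im=cv2.imread("pics/top0.png")
a=cv2.resize(im[195:255,300:400],None,fx=7,fy=7,interpolation=cv2.INTER_CUBIC)
s=cv2.imread("pics/side0.png"); b=cv2.resize(s[195:250,280:345],None,fx=7,fy=7,interpolation=cv2.INTER_CUBIC)
c=np.zeros((420+0,700,3),np.uint8); c[:]=a
cv2.imwrite("pics/crop1.png",np.hstack([c[:, :420*0+560][:385],b[:, :235*0+455]])[:, :1015] if 0 else cv2.resize(np.hstack([c[:385],b]),(800,267)))
hsv=cv2.cvtColor(im,cv2.COLOR_BGR2HSV)
# green cup
m=cv2.inRange(hsv,(45,100,40),(85,255,255)); m[:100]=0
cs=max(cv2.findContours(m,0,2)[0],key=cv2.contourArea); (u,v),r=cv2.minEnclosingCircle(cs); print("cup",u,v,r,onz("top",(u,v),.155))
for nm,p,z in[("ramekin",(436.5,145),.132),("vialcap",(490,134),.162),("pillcase",(264,157),.11),("frontL",(207,293),.09),("frontR",(537,271),.09)]: print(nm,onz("top",p,z))
# rear rim edge: brightness profile along columns
g=cv2.cvtColor(im,cv2.COLOR_BGR2GRAY)
for u in(225,360,390,470): print(u,g[112:150,u].tolist())
for u in(260,300,400,500): print(u,g[268:300,u].tolist())
E
```

```text
cup 310.3255920410156 149.8372039794922 20.291969299316406 [0.63988735 0.13582021 0.155     ]
ramekin [ 0.64857711 -0.0990169   0.132     ]
vialcap [ 0.6577092  -0.18796177  0.162     ]
pillcase [0.64055685 0.22735822 0.11      ]
frontL [0.38032469 0.34441318 0.09      ]
frontR [ 0.41050112 -0.28927386  0.09      ]
225 [84, 77, 72, 73, 79, 75, 81, 93, 116, 119, 118, 120, 122, 119, 118, 114, 109, 105, 126, 163, 173, 169, 171, 175, 168, 143, 99, 99, 140, 168, 171, 172, 168, 173, 172, 173, 172, 170]
360 [126, 127, 126, 124, 124, 120, 120, 118, 131, 164, 170, 175, 171, 170, 172, 148, 103, 98, 140, 170, 176, 173, 172, 166, 146, 124, 122, 118, 123, 118, 120, 124, 120, 121, 120, 121, 120, 122]
390 [128, 133, 128, 121, 119, 112, 135, 167, 170, 172, 173, 170, 169, 130, 93, 110, 152, 170, 169, 169, 172, 169, 171, 168, 173, 172, 173, 170, 171, 172, 171, 173, 171, 170, 170, 168, 169, 171]
470 [133, 165, 172, 170, 172, 172, 172, 138, 93, 100, 142, 169, 172, 171, 170, 172, 168, 142, 125, 117, 117, 119, 117, 120, 119, 116, 118, 113, 103, 98, 81, 82, 78, 84, 80, 91, 107, 114]
260 [172, 175, 173, 173, 172, 175, 175, 172, 176, 174, 171, 175, 171, 174, 175, 173, 174, 172, 165, 132, 120, 122, 125, 113, 108, 120, 122, 127, 130, 128, 122, 116]
300 [174, 172, 174, 173, 175, 174, 171, 173, 175, 174, 175, 172, 173, 174, 174, 174, 173, 169, 175, 173, 169, 147, 130, 120, 131, 128, 130, 129, 124, 119, 118, 118]
400 [170, 173, 171, 173, 171, 173, 171, 175, 171, 170, 173, 172, 174, 173, 160, 129, 129, 131, 127, 124, 119, 116, 117, 116, 119, 116, 117, 115, 117, 118, 126, 122]
500 [174, 172, 175, 174, 171, 171, 175, 175, 160, 127, 118, 116, 117, 122, 119, 122, 118, 118, 116, 118, 115, 120, 118, 118, 117, 119, 116, 112, 112, 112, 112, 109]
```

View pics/crop1.png

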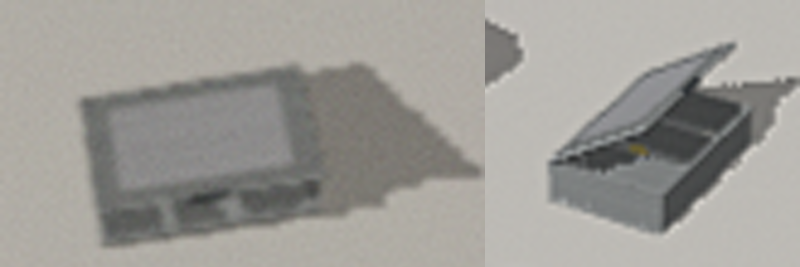

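The crop confirms the steel box with compartments and a half-open flap: hinge side at the rear, free edge facing the robot. Now the poses.

Run:
```python
from h import *
A=onz("top",(225,139.8),.09);B=onz("top",(470,122),.09);C=onz("top",(300,289.3),.09);D=onz("top",(500,276.3),.09)
print("rim",A,B,"yaw",np.degrees(np.arctan2(-(B-A)[0],(A-B)[1])), "front yaw",np.degrees(np.arctan2((D-C)[0],(C-D)[1])))
e=(A-B)[:2]/np.linalg.norm((A-B)[:2]); n=np.array([e[1],-e[0]]); print("n",n,"yaw",np.degrees(np.arctan2(n[1],n[0])),"depth",n@(A-C)[:2],n@(A-D)[:2])
cr=lambda u,v:(300+u/4.848,195+v/4.848)
k=4.848
P={nm:onz("top",cr(u,v),z) for nm,u,v,z in[("hL",82,98,.114),("hR",298,66,.114),("fL",105,243,.09),("fR",322,207,.09),("eL",103,208,.135),("eR",318,180,.135)]}
for nm in P: print(nm,P[nm].round(4),"rimframe d",round(n@(P[nm]-A)[:2],4),"y",round(e@(P[nm]-A)[:2],4))
print("hinge yaw",np.degrees(np.arctan2(*( (P['hL']-P['hR'])[[0,1]]*[-1,1]))),np.linalg.norm(P['hL']-P['hR']))
print("front yaw",np.degrees(np.arctan2(*( (P['fL']-P['fR'])[[0,1]]*[-1,1]))),np.linalg.norm(P['fL']-P['fR']))
print("edge",np.linalg.norm(P['eL']-P['eR']))
for nm,p in[("cup",(.640,.136)),("ram",(.6486,-.099))]: q=np.array(p)-A[:2]; print(nm,n@q,e@q)
# side rays vs top rays for flap free edge corners
sc=lambda u,v:(280+(u-485)/k,195+v/k)
def tri(pt,ps):
    o1,d1=ray("top",pt);o2,d2=ray("side",ps); d1/=np.linalg.norm(d1);d2/=np.linalg.norm(d2)
    s,t=np.linalg.lstsq(np.c_[d1,-d2],o2-o1,rcond=None)[0]; a=o1+s*d1;b=o2+t*d2; return (a+b)/2,np.linalg.norm(a-b)
print("edge R tri",tri(cr(318,180),sc(735,43)),"hingeL",tri(cr(82,98),sc(552,163)))
print("edge L tri",tri(cr(103,208),sc(645,78)))
print("box front L bottom", onz("side",sc(662,232),.09), "frontR top",onz("side",sc(752,100),.111))
```

```text
rim [0.68265557 0.30759293 0.09      ] [ 0.70403669 -0.17582369  0.09      ] yaw -2.532494823520122 front yaw 2.6405908854111977
n [0.99902332 0.04418598] yaw 2.532494823520122 depth 0.30459113511109603 0.3038686498392853
hL [0.5243 0.1272 0.114 ] rimframe d -0.1661 y -0.1732
hR [0.5349 0.0425 0.114 ] rimframe d -0.1593 y -0.2583
fL [0.4687 0.1197 0.09  ] rimframe d -0.222 y -0.1782
fR [0.4812 0.0327 0.09  ] rimframe d -0.2134 y -0.2657
eL [0.4793 0.1195 0.135 ] rimframe d -0.2115 y -0.1789
eR [0.4882 0.0376 0.135 ] rimframe d -0.2062 y -0.2612
hinge yaw 7.123858882829081 0.08538022216944338
front yaw 8.202271086818218 0.0879197850935241
edge 0.08241468955837515
cup -0.05019591031570869 -0.16954056069395537
ram -0.05198801555580551 -0.40469104093758235
edge R tri (array([0.48838832, 0.03847671, 0.14072496]), np.float64(0.0017279260589339834)) hingeL (array([0.52579262, 0.12770897, 0.10627245]), np.float64(0.0011727444599313691))
edge L tri (array([0.47854147, 0.11999188, 0.16343725]), np.float64(0.0034780848164625753))
box front L bottom [0.46835052 0.1232277  0.09      ] frontR top [0.48142972 0.03462749 0.111     ]
```

```bash
cat >> h.py <<'E'
def go(xyz,yaw,cur=None):
    "tool shift (m) and turn (deg) to put TCP at xyz, tool down, jaw axis along the y axis of a frame yawed by yaw deg"
    s=read_state(); Rm=R.from_rotvec(s["ee_rot"]); M=Rm.as_matrix()
    y=np.radians(yaw); b=np.array([-np.sin(y),np.cos(y),0]); b*=np.sign(b@M[:,0])
    yy=np.array([0,0,-1.]); G=np.c_[b,yy,np.cross(b,yy)]
    w=np.degrees((Rm.inv()*R.from_matrix(G)).as_rotvec()); d=M.T@(np.array(xyz)-s["position"])
    print("shift",d.round(4),"turn",w.round(2)); return G
def world(s=None):
    s=s or read_state(); M=R.from_rotvec(s["ee_rot"]).as_matrix(); print("clk",s["clock"],"p",s["position"].round(4),"F",s["force"].round(2),"gap",round(s["finger_gap"],4)); print(M.round(3))
E
python3 - <<'E'
from h import *
world(); go((.495,.079,.25),7.7)
E
```

```text
clk 0.1 p [ 0.1736 -0.5475  0.1979] F [-0.37  1.03  0.07] gap 0.0922
[[ 0.302 -0.     0.953]
 [-0.953  0.002  0.302]
 [-0.002 -1.     0.   ]]
shift [-0.5003 -0.0511  0.4956] turn [-0.01  9.88 -0.1 ]
```

Emit:
{"method": "send_rows", "body": {
  "steps": [
    {"y": -0.05,"claw": -1},
    {"x": -0.5,"y": -0.051,"z": 0.496,"wy": 9.9,"claw": -1},
    {"x": -0.5,"y": -0.051,"z": 0.496,"wy": 9.9,"claw": -1},
    {"x": -0.5,"y": -0.051,"z": 0.496,"wy": 9.9,"claw": -1},
    {"x": -0.5,"y": -0.051,"z": 0.496,"wy": 9.9,"claw": -1},
    {"x": -0.5,"y": -0.051,"z": 0.496,"wy": 9.9,"claw": -1},
    {"x": -0.5,"y": -0.051,"z": 0.496,"wy": 9.9,"claw": -1},
    {"x": -0.5,"y": -0.051,"z": 0.496,"wy": 9.9,"claw": -1},
    {"x": -0.5,"y": -0.051,"z": 0.496,"wy": 9.9,"claw": -1},
    {"x": -0.5,"y": -0.051,"z": 0.496,"wy": 9.9,"claw": -1},
    {"x": -0.5,"y": -0.051,"z": 0.496,"wy": 9.9,"claw": -1},
    {"x": -0.5,"y": -0.051,"z": 0.496,"wy": 9.9,"claw": -1},
    {"x": -0.5,"y": -0.051,"z": 0.496,"wy": 9.9,"claw": -1},
    {"x": -0.5,"y": -0.051,"z": 0.496,"wy": 9.9,"claw": -1},
    {"x": -0.5,"y": -0.051,"z": 0.496,"wy": 9.9,"claw": -1},
    {"x": -0.5,"y": -0.051,"z": 0.496,"wy": 9.9,"claw": -1},
    {"x": -0.5,"y": -0.051,"z": 0.496,"wy": 9.9,"claw": -1},
    {"x": -0.5,"y": -0.051,"z": 0.496,"wy": 9.9,"claw": -1},
    {"x": -0.5,"y": -0.051,"z": 0.496,"wy": 9.9,"claw": -1}
  ]
}}

```text
invalid input at $.steps[0]: expected keys wx, wy, wz, x, y, z, claw
```

Run:
```python
from h import *
world(); go((.495,.079,.185),7.7); go((.490,.078,.1325),7.7)
for n in("wrist",): cv2.imwrite(f"pics/{n}1.png",read_camera(n)[...,::-1])
```

```text
clk 0.1 p [ 0.1736 -0.5475  0.1979] F [-0.37  1.03  0.07] gap 0.0922
[[ 0.302 -0.     0.953]
 [-0.953  0.002  0.302]
 [-0.002 -1.     0.   ]]
shift [-0.5002  0.0139  0.4956] turn [-0.01  9.88 -0.1 ]
shift [-0.5007  0.0664  0.4905] turn [-0.01  9.88 -0.1 ]
```

View pics/wrist1.png

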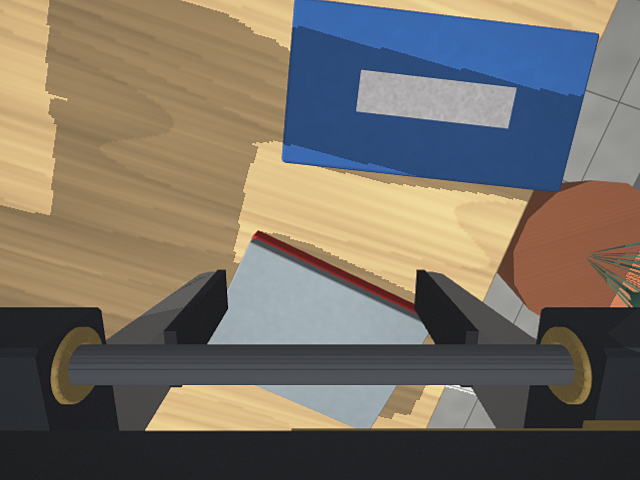

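The call was refused because every row needs all its keys, so the wrist view still shows the start place (blue box, book). Resending with complete rows.

Emit:
{"method": "send_rows", "body": {
  "steps": [
    {"wx": 0,"wy": 0,"wz": 0,"x": 0,"y": -0.05,"z": 0,"claw": -1},
    {"wx": 0,"wy": 9.9,"wz": 0,"x": -0.5,"y": -0.051,"z": 0.496,"claw": -1},
    {"wx": 0,"wy": 9.9,"wz": 0,"x": -0.5,"y": -0.051,"z": 0.496,"claw": -1},
    {"wx": 0,"wy": 9.9,"wz": 0,"x": -0.5,"y": -0.051,"z": 0.496,"claw": -1},
    {"wx": 0,"wy": 9.9,"wz": 0,"x": -0.5,"y": -0.051,"z": 0.496,"claw": -1},
    {"wx": 0,"wy": 9.9,"wz": 0,"x": -0.5,"y": -0.051,"z": 0.496,"claw": -1},
    {"wx": 0,"wy": 9.9,"wz": 0,"x": -0.5,"y": -0.051,"z": 0.496,"claw": -1},
    {"wx": 0,"wy": 9.9,"wz": 0,"x": -0.5,"y": -0.051,"z": 0.496,"claw": -1},
    {"wx": 0,"wy": 9.9,"wz": 0,"x": -0.5,"y": -0.051,"z": 0.496,"claw": -1},
    {"wx": 0,"wy": 9.9,"wz": 0,"x": -0.5,"y": -0.051,"z": 0.496,"claw": -1},
    {"wx": 0,"wy": 9.9,"wz": 0,"x": -0.5,"y": -0.051,"z": 0.496,"claw": -1},
    {"wx": 0,"wy": 9.9,"wz": 0,"x": -0.5,"y": -0.051,"z": 0.496,"claw": -1},
    {"wx": 0,"wy": 9.9,"wz": 0,"x": -0.5,"y": -0.051,"z": 0.496,"claw": -1},
    {"wx": 0,"wy": 9.9,"wz": 0,"x": -0.5,"y": -0.051,"z": 0.496,"claw": -1},
    {"wx": 0,"wy": 9.9,"wz": 0,"x": -0.5,"y": -0.051,"z": 0.496,"claw": -1},
    {"wx": 0,"wy": 9.9,"wz": 0,"x": -0.5,"y": -0.051,"z": 0.496,"claw": -1},
    {"wx": 0,"wy": 9.9,"wz": 0,"x": -0.5,"y": -0.051,"z": 0.496,"claw": -1},
    {"wx": 0,"wy": 9.9,"wz": 0,"x": -0.5,"y": -0.051,"z": 0.496,"claw": -1},
    {"wx": 0,"wy": 9.9,"wz": 0,"x": -0.5,"y": -0.051,"z": 0.496,"claw": -1}
  ]
}}

```text
clock: 2.05
position: [0.4951, 0.0769, 0.2498]
ee_rot: [-1.269, 1.111, -1.112]
force: [0.1, -0.6, 0.7]
finger_gap: 0.0006
```

Run:
```python
from h import *
world(); go((.495,.079,.185),7.7); go((.490,.078,.1325),7.7)
for n in("wrist",): cv2.imwrite(f"pics/{n}2.png",read_camera(n)[...,::-1])
```

```text
clk 2.05 p [0.4951 0.0769 0.2498] F [ 0.1  -0.59  0.66] gap 0.0006
[[ 0.131 -0.     0.991]
 [-0.991 -0.     0.131]
 [ 0.    -1.    -0.   ]]
shift [-0.0021  0.0648  0.0001] turn [ 0.01 -0.15  0.02]
shift [-0.0018  0.1173 -0.005 ] turn [ 0.01 -0.15  0.02]
```

View pics/wrist2.png

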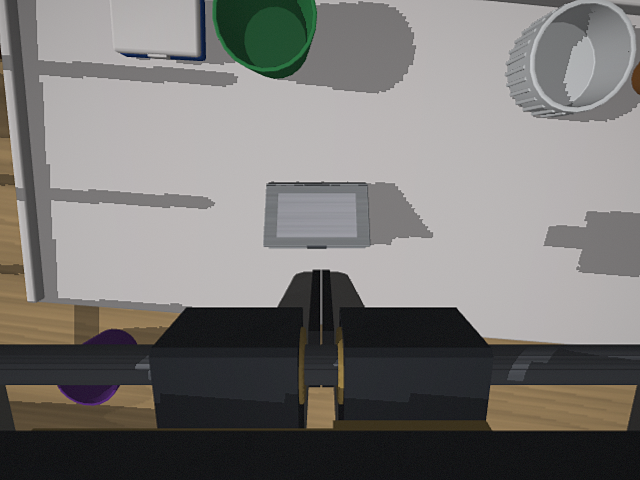

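The wrist view shows the box ahead of the closed fingertip, with hinge corners near (266,183) and (368,183) and the free edge at (264,247) to (369,247). I'll check these against my estimates.

Run:
```python
from h import *
c=camera_info("wrist")
for nm,p,z in[("hL",(266,183),.112),("hR",(368,183),.112)]: print(nm,onz("wrist",p,z,c).round(4))
h=(onz("wrist",(266,183),.112,c)+onz("wrist",(368,183),.112,c))/2; bx=np.array([.991,.134,0])
for a in(.45,.55,.65,.75,.9):
    e=h-.0555*np.cos(a)*bx+.003*np.sin(a)*bx+np.array([0,0,.0555*np.sin(a)+.003*np.cos(a)]); by=np.array([-.134,.991,0])*.044
    print(a,e.round(4),proj("wrist",e+by,c).round(1),proj("wrist",e-by,c).round(1), "top",proj("top",e-by).round(1))
```

```text
hL [0.5278 0.131  0.112 ]
hR [0.5394 0.0434 0.112 ]
0.45 [0.4854 0.0807 0.1388] [263.7 245.2] [370.2 244.9] top [366.  230.3]
0.55 [0.4883 0.0811 0.1436] [262.7 243.1] [371.1 242.9] top [365.9 228.4]
0.65 [0.4916 0.0816 0.148 ] [261.7 240.3] [371.9 240.1] top [365.8 226.4]
0.75 [0.4954 0.0821 0.152 ] [260.7 236.8] [372.7 236.6] top [365.6 224.1]
0.9 [0.5017 0.0829 0.1573] [259.3 230.2] [373.9 229.9] top [365.3 220.3]
```

Emit:
{"method": "send_rows", "body": {
  "steps": [
    {"wx": 0,"wy": 0,"wz": 0,"x": -0.004,"y": 0.035,"z": 0,"claw": -1},
    {"wx": 0,"wy": 0,"wz": 0,"x": -0.004,"y": 0.065,"z": 0,"claw": -1},
    {"wx": 0,"wy": 0,"wz": 0,"x": -0.004,"y": 0.075,"z": 0,"claw": -1},
    {"wx": 0,"wy": 0,"wz": 0,"x": -0.004,"y": 0.082,"z": 0,"claw": -1},
    {"wx": 0,"wy": 0,"wz": 0,"x": -0.004,"y": 0.087,"z": -0.001,"claw": -1},
    {"wx": 0,"wy": 0,"wz": 0,"x": -0.004,"y": 0.091,"z": -0.002,"claw": -1},
    {"wx": 0,"wy": 0,"wz": 0,"x": -0.004,"y": 0.095,"z": -0.003,"claw": -1},
    {"wx": 0,"wy": 0,"wz": 0,"x": -0.004,"y": 0.099,"z": -0.003,"claw": -1},
    {"wx": 0,"wy": 0,"wz": 0,"x": -0.004,"y": 0.103,"z": -0.004,"claw": -1},
    {"wx": 0,"wy": 0,"wz": 0,"x": -0.004,"y": 0.107,"z": -0.004,"claw": -1},
    {"wx": 0,"wy": 0,"wz": 0,"x": -0.004,"y": 0.11,"z": -0.005,"claw": -1},
    {"wx": 0,"wy": 0,"wz": 0,"x": -0.004,"y": 0.113,"z": -0.005,"claw": -1},
    {"wx": 0,"wy": 0,"wz": 0,"x": -0.004,"y": 0.115,"z": -0.005,"claw": -1},
    {"wx": 0,"wy": 0,"wz": 0,"x": -0.004,"y": 0.115,"z": -0.005,"claw": -1}
  ]
}}

```text
clock: 3.5
position: [0.4898, 0.0816, 0.1345]
ee_rot: [-1.27, 1.11, -1.11]
force: [-0.4, -0.5, -0.2]
finger_gap: 0.0003
```

Emit:
{"method": "send_rows", "body": {
  "steps": [
    {"wx": 0,"wy": 0,"wz": 0,"x": 0,"y": 0.001,"z": 0,"claw": -1},
    {"wx": 0,"wy": 0,"wz": 0,"x": 0,"y": 0.002,"z": 0,"claw": -1},
    {"wx": 0,"wy": 0,"wz": 0,"x": 0,"y": 0.002,"z": 0,"claw": -1},
    {"wx": 0,"wy": 0,"wz": 0,"x": 0,"y": 0.002,"z": 0,"claw": -1}
  ]
}}

```text
clock: 3.9
position: [0.49, 0.0816, 0.1329]
ee_rot: [-1.269, 1.11, -1.11]
force: [-0.4, -0.6, 0.5]
finger_gap: 0.0001
```

Run:
```python
from h import *
world()
im=read_camera("side")[...,::-1]; im2=read_camera("wrist")[...,::-1]
a=cv2.resize(im[185:255,275:365],None,fx=4.4,fy=4.4,interpolation=cv2.INTER_CUBIC); b=cv2.resize(im2[130:400,200:460],(396,308))
cv2.imwrite("pics/shut.png",np.hstack([a,b[:a.shape[0]]]))
```

```text
clk 3.9 p [0.49   0.0816 0.1329] F [-0.43 -0.65  0.53] gap 0.0001
[[ 0.134  0.     0.991]
 [-0.991  0.     0.134]
 [-0.    -1.     0.   ]]
```

View pics/shut.png

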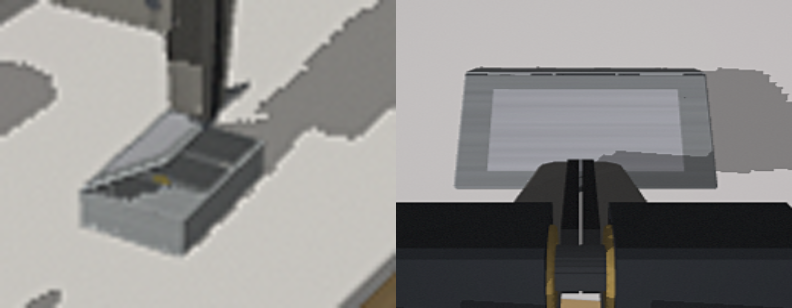

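Surprising: the flap still looks open, although the fingertip should be at z 0.114 with almost no force. I'll compare projections of the fingertip and the flap before going on.

Run:
```python
from h import *
s=read_state(); c=camera_info("wrist")
M=R.from_rotvec(s["ee_rot"]).as_matrix(); print("cam rel tool",(M.T@(np.array(c["T"])[:3,3]-s["position"])).round(3))
im=read_camera("side")[...,::-1].copy(); im2=read_camera("wrist")[...,::-1].copy(); t=read_camera("top")[...,::-1].copy()
tip=s["position"]+M[:,1]*.019
h=np.array([.5315,.0865,.111]); bx=np.array([.991,.134,0]); by=np.array([-.134,.991,0])
pts={"tipL":tip+M[:,0]*-.018,"tipR":tip+M[:,0]*.018}
col=(0,0,255)
def quad(a):
    f=-np.cos(a)*bx+np.array([0,0,np.sin(a)]); n=np.array([np.sin(a)*bx[0],np.sin(a)*bx[1],np.cos(a)])
    return [h+n*.003+k*by*.044+f*L for k,L in((1,0),(1,.0555),(-1,.0555),(-1,0))]
F=8
def draw(n,img,x0,y0,x1,y1,cc=None):
    o=cv2.resize(img[y0:y1,x0:x1],None,fx=F,fy=F,interpolation=cv2.INTER_CUBIC)
    for a,cl in((0,(0,255,0)),(.45,(0,0,255))):
        P=np.array([(proj(n,p,cc)-[x0,y0]+.5)*F for p in quad(a)]).astype(int); cv2.polylines(o,[P],True,cl,1)
    for p in pts.values(): cv2.circle(o,tuple(int(v) for v in (proj(n,p,cc)-[x0,y0]+.5)*F),4,(255,0,255),-1)
    return o
a=draw("side",im,285,185,340,255); b=draw("top",t,310,195,370,255); 
F=2; w=draw("wrist",im2,200,130,440,330,c)
H=560; b=cv2.resize(b,(400,400))[:, :360]; cv2.imwrite("pics/ov.png",np.hstack([a,np.vstack([b[:280],cv2.resize(w,(360,280))])]))
```

```text
cam rel tool [-0.002 -0.185  0.066]
```

View pics/ov.png

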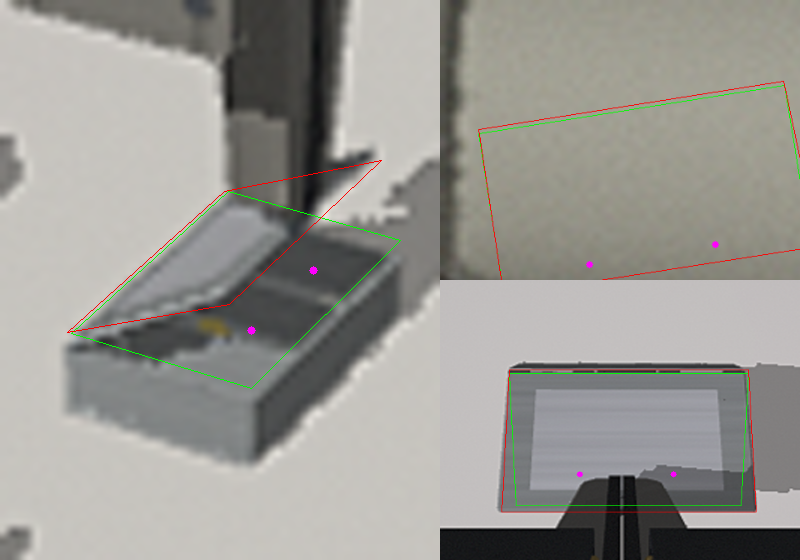

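Run:
```python
from h import *
s=read_state(); M=R.from_rotvec(s["ee_rot"]).as_matrix()
tip=s["position"]; print(tip)
for px,fx in(((313.7,210.6),.010),((321.25,212.75),-.010)):
    o,d=ray("side",px)
    for w in(0,.01,.018):
        q=(tip+M[:,2]*fx-M[:,0]*w)
        # ray at same (along-x coordinate): intersect with vertical plane through q normal M[:,0]
        n=M[:,0]; t=n@(q-o)/(n@d); P=o+t*d; print(fx,w,"ray hits",P.round(4),"expected xy",q[:2].round(4))
```

```text
[0.49000809 0.08158527 0.13286059]
0.01 0 ray hits [0.5055 0.0837 0.1384] expected xy [0.4999 0.0829]
0.01 0.01 ray hits [0.4988 0.0929 0.1451] expected xy [0.4986 0.0928]
0.01 0.018 ray hits [0.4934 0.1002 0.1504] expected xy [0.4975 0.1008]
-0.01 0 ray hits [0.487  0.0812 0.1384] expected xy [0.4801 0.0802]
-0.01 0.01 ray hits [0.4805 0.0904 0.145 ] expected xy [0.4788 0.0902]
-0.01 0.018 ray hits [0.4753 0.0978 0.1503] expected xy [0.4777 0.0981]
```

Run:
```python
from h import *
im=np.mean([read_camera("side")[...,::-1].astype(float) for _ in range(4)],0).astype(np.uint8)
cv2.imwrite("pics/clean.png",cv2.resize(im[175:250,285:350],None,fx=8,fy=8,interpolation=cv2.INTER_LANCZOS4))
```

```text
(no output)
```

View pics/clean.png

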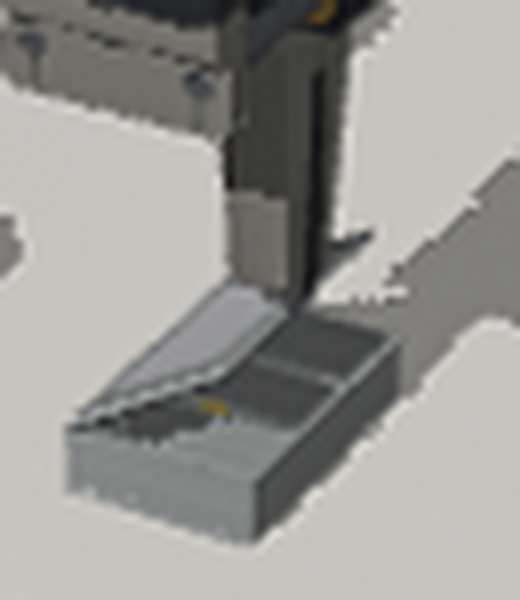

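Run:
```python
from h import *
s=read_state(); c=camera_info("wrist"); M=R.from_rotvec(s["ee_rot"]).as_matrix()
T=np.array(c["T"]); print("cam axes in tool\n",(M.T@T[:3,:3]).round(3))
for px in((322,270),(322,275),(300,273),(345,273)):
    o,d=ray("wrist",px,c); o=M.T@(o-s["position"]); d=M.T@d
    for z in(.010,0,-.01): print(px,z,(o+d*(z-o[2])/d[2]).round(4))
```

```text
cam axes in tool
 [[ 1.     0.    -0.001]
 [ 0.001 -0.233  0.972]
 [ 0.    -0.972 -0.233]]
(322, 270) 0.01 [-0.0012 -0.0146  0.01  ]
(322, 270) 0 [-0.0011  0.0161  0.    ]
(322, 270) -0.01 [-0.001   0.0469 -0.01  ]
(322, 275) 0.01 [-0.0012 -0.0221  0.01  ]
(322, 275) 0 [-0.0011  0.0073  0.    ]
(322, 275) -0.01 [-0.0011  0.0367 -0.01  ]
(300, 273) 0.01 [-0.0116 -0.0192  0.01  ]
(300, 273) 0 [-0.0134  0.0107  0.    ]
(300, 273) -0.01 [-0.0152  0.0407 -0.01  ]
(345, 273) 0.01 [ 0.0096 -0.0191  0.01  ]
(345, 273) 0 [0.0117 0.0108 0.    ]
(345, 273) -0.01 [ 0.0137  0.0407 -0.01  ]
```

The side view and the wrist view disagree with the stated tip offset: the visible fingertip sits about 28 mm above where the TCP plus 19 mm puts it. I'll creep down in small steps, watching the force and the flap.

Emit:
{"method": "send_rows", "body": {
  "steps": [
    {"wx": 0,"wy": 0,"wz": 0,"x": 0,"y": 0.002,"z": 0,"claw": -1},
    {"wx": 0,"wy": 0,"wz": 0,"x": 0,"y": 0.004,"z": 0,"claw": -1},
    {"wx": 0,"wy": 0,"wz": 0,"x": 0,"y": 0.006,"z": 0,"claw": -1},
    {"wx": 0,"wy": 0,"wz": 0,"x": 0,"y": 0.006,"z": 0,"claw": -1}
  ]
}}

```text
clock: 4.75
position: [0.4897, 0.0816, 0.1263]
ee_rot: [-1.27, 1.111, -1.109]
force: [0.3, -0.1, 0.4]
finger_gap: 0.0003
```

Run:
```python
from h import *
world()
im=np.mean([read_camera("side")[...,::-1].astype(float) for _ in range(4)],0).astype(np.uint8)
old=cv2.imread("pics/side0.png")
cv2.imwrite("pics/clean2.png",np.hstack([cv2.resize(x[180:250,285:335],None,fx=8,fy=8,interpolation=cv2.INTER_LANCZOS4) for x in(old,im)]))
```

```text
clk 4.75 p [0.4897 0.0816 0.1263] F [ 0.3  -0.1   0.37] gap 0.0003
[[ 0.134 -0.001  0.991]
 [-0.991  0.     0.134]
 [-0.    -1.    -0.001]]
```

View pics/clean2.png

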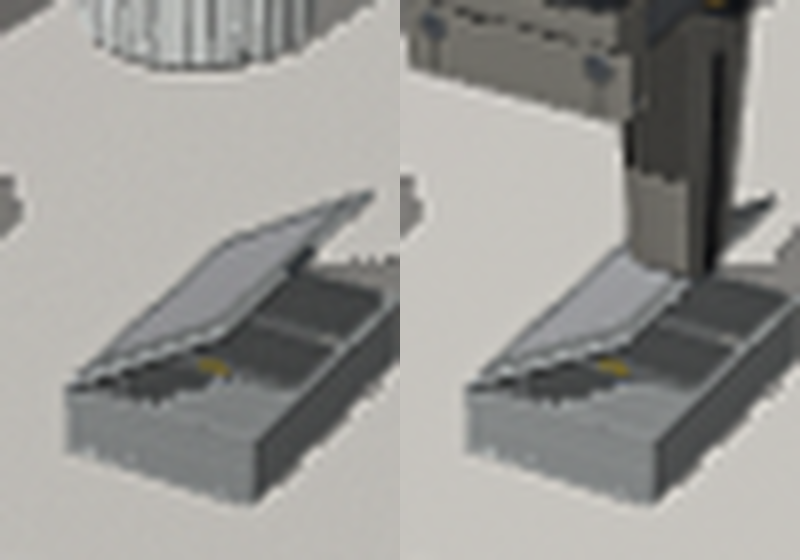

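The finger came down 6 mm and is only now reaching the flap near its free edge, so the real tip lies about 10 mm above the reported TCP. I'll continue down with a slight forward drift, checking force near the end.

Emit:
{"method": "send_rows", "body": {
  "steps": [
    {"wx": 0,"wy": 0,"wz": 0,"x": 0,"y": 0.003,"z": -0.001,"claw": -1},
    {"wx": 0,"wy": 0,"wz": 0,"x": 0,"y": 0.006,"z": -0.002,"claw": -1},
    {"wx": 0,"wy": 0,"wz": 0,"x": 0,"y": 0.009,"z": -0.003,"claw": -1},
    {"wx": 0,"wy": 0,"wz": 0,"x": 0,"y": 0.012,"z": -0.003,"claw": -1},
    {"wx": 0,"wy": 0,"wz": 0,"x": 0,"y": 0.015,"z": -0.004,"claw": -1},
    {"wx": 0,"wy": 0,"wz": 0,"x": 0,"y": 0.017,"z": -0.004,"claw": -1},
    {"wx": 0,"wy": 0,"wz": 0,"x": 0,"y": 0.017,"z": -0.004,"claw": -1}
  ]
}}

```text
clock: 5.65
position: [0.4857, 0.0811, 0.1094]
ee_rot: [-1.27, 1.11, -1.11]
force: [-0.5, 0.4, 0.5]
finger_gap: 0.0007
```

Run:
```python
from h import *
world()
im=np.mean([read_camera("side")[...,::-1].astype(float) for _ in range(3)],0).astype(np.uint8)
cv2.imwrite("pics/c3.png",im)
# dark-compartment pixels in box region as opening measure
g=cv2.cvtColor(im[205:240,290:336],cv2.COLOR_BGR2GRAY); o=cv2.cvtColor(cv2.imread("pics/side0.png")[205:240,290:336],cv2.COLOR_BGR2GRAY)
print((g<75).sum(),(o<75).sum())
```

```text
clk 5.65 p [0.4857 0.0811 0.1094] F [-0.54  0.36  0.51] gap 0.0007
[[ 0.134 -0.001  0.991]
 [-0.991  0.     0.134]
 [-0.    -1.    -0.001]]
186 276
```

Emit:
{"method": "send_rows", "body": {
  "steps": [
    {"wx": 0,"wy": 0,"wz": 0,"x": 0,"y": 0.0015,"z": 0,"claw": -1},
    {"wx": 0,"wy": 0,"wz": 0,"x": 0,"y": 0.003,"z": 0,"claw": -1},
    {"wx": 0,"wy": 0,"wz": 0,"x": 0,"y": 0.004,"z": 0,"claw": -1},
    {"wx": 0,"wy": 0,"wz": 0,"x": 0,"y": 0.004,"z": 0,"claw": -1}
  ]
}}

```text
clock: 6.2
position: [0.4859, 0.0811, 0.1056]
ee_rot: [-1.27, 1.11, -1.11]
force: [0.6, -0.5, 0.4]
finger_gap: 0.0001
```

Run:
```python
from h import *
world()
im=np.mean([read_camera("side")[...,::-1].astype(float) for _ in range(3)],0).astype(np.uint8)
old=cv2.imread("pics/c3.png")
cv2.imwrite("pics/c4.png",np.hstack([cv2.resize(x[180:250,285:335],None,fx=8,fy=8,interpolation=cv2.INTER_LANCZOS4) for x in(old,im)]))
```

```text
clk 6.2 p [0.4859 0.0811 0.1056] F [ 0.61 -0.54  0.4 ] gap 0.0001
[[ 0.134 -0.     0.991]
 [-0.991  0.     0.134]
 [-0.    -1.    -0.   ]]
```

View pics/c4.png

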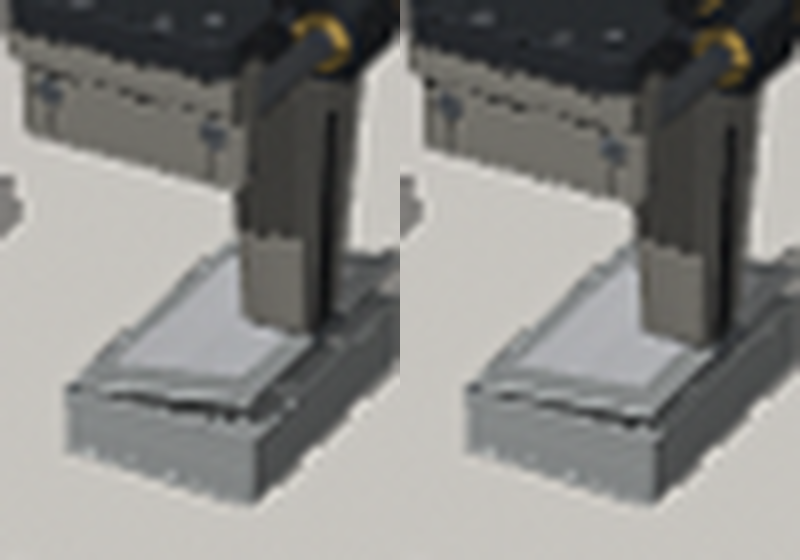

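The flap is following, with only a thin dark gap left at (655,420). I'll press the last few millimetres until force shows.

Emit:
{"method": "send_rows", "body": {
  "steps": [
    {"wx": 0,"wy": 0,"wz": 0,"x": 0,"y": 0.001,"z": 0,"claw": -1},
    {"wx": 0,"wy": 0,"wz": 0,"x": 0,"y": 0.002,"z": 0,"claw": -1},
    {"wx": 0,"wy": 0,"wz": 0,"x": 0,"y": 0.002,"z": 0,"claw": -1},
    {"wx": 0,"wy": 0,"wz": 0,"x": 0,"y": 0.002,"z": 0,"claw": -1}
  ]
}}

```text
clock: 6.75
position: [0.4859, 0.0811, 0.1037]
ee_rot: [-1.27, 1.11, -1.11]
force: [0.3, 0.8, 0.9]
finger_gap: 0.0004
```

Emit:
{"method": "send_rows", "body": {
  "steps": [
    {"wx": 0,"wy": 0,"wz": 0,"x": 0,"y": 0.001,"z": 0,"claw": -1},
    {"wx": 0,"wy": 0,"wz": 0,"x": 0,"y": 0.001,"z": 0,"claw": -1}
  ]
}}

```text
clock: 6.95
position: [0.4859, 0.0811, 0.1027]
ee_rot: [-1.27, 1.11, -1.11]
force: [-0.0, 0.1, -0.5]
finger_gap: 0.0006
```

Emit:
{"method": "send_rows", "body": {
  "steps": [
    {"wx": 0,"wy": 0,"wz": 0,"x": 0,"y": 0.001,"z": 0,"claw": -1},
    {"wx": 0,"wy": 0,"wz": 0,"x": 0,"y": 0.001,"z": 0,"claw": -1}
  ]
}}

```text
clock: 7.15
position: [0.4859, 0.0811, 0.1017]
ee_rot: [-1.27, 1.11, -1.11]
force: [-0.7, -0.9, 0.1]
finger_gap: 0.0007
```

Emit:
{"method": "send_rows", "body": {
  "steps": [
    {"wx": 0,"wy": 0,"wz": 0,"x": 0,"y": 0.001,"z": 0,"claw": -1},
    {"wx": 0,"wy": 0,"wz": 0,"x": 0,"y": 0.001,"z": 0,"claw": -1}
  ]
}}

```text
clock: 7.35
position: [0.4859, 0.0811, 0.1007]
ee_rot: [-1.27, 1.11, -1.11]
force: [0.0, -0.2, 0.1]
finger_gap: 0.0001
```

Run:
```python
from h import *
F=[]
for _ in range(4): F.append(read_state()["force"]); im=read_camera("side")[...,::-1]
print(np.mean(F,0)); world(); cv2.imwrite("pics/c5.png",im)
g=im[225:245,305:322].astype(int).mean(2); print(g.min(0)); o=cv2.imread("pics/c3.png")[225:245,305:322].astype(int).mean(2); print(o.min(0))
```

```text
[ 0.33600577 -0.11023353  0.4062188 ]
clk 7.55 p [0.486  0.0811 0.1008] F [ 0.26  0.35 -0.36] gap 0.0004
[[ 0.134  0.     0.991]
 [-0.991  0.     0.134]
 [-0.    -1.     0.   ]]
[104.         129.         103.66666667  94.33333333 124.
 119.33333333 109.33333333 103.66666667 124.66666667 113.33333333
  83.         106.33333333  67.          73.66666667  75.66666667
  75.33333333  74.        ]
[75.33333333 59.66666667 53.         47.33333333 51.         65.66666667
 62.33333333 75.33333333 56.         61.33333333 74.66666667 60.33333333
 62.66666667 64.33333333 69.33333333 62.66666667 53.33333333]
```

Emit:
{"method": "send_rows", "body": {
  "steps": [
    {"wx": 0,"wy": 0,"wz": 0,"x": 0,"y": 0.001,"z": 0,"claw": -1},
    {"wx": 0,"wy": 0,"wz": 0,"x": 0,"y": 0.001,"z": 0,"claw": -1}
  ]
}}

```text
clock: 7.75
position: [0.4859, 0.0811, 0.0997]
ee_rot: [-1.27, 1.11, -1.11]
force: [0.3, 0.8, 0.2]
finger_gap: 0.0002
```

Emit:
{"method": "send_rows", "body": {
  "steps": [
    {"wx": 0,"wy": 0,"wz": 0,"x": 0,"y": 0.001,"z": 0,"claw": -1},
    {"wx": 0,"wy": 0,"wz": 0,"x": 0,"y": 0.001,"z": 0,"claw": -1}
  ]
}}

```text
clock: 7.95
position: [0.4859, 0.0811, 0.0986]
ee_rot: [-1.27, 1.11, -1.11]
force: [-0.6, -0.3, -0.1]
finger_gap: 0.0004
```

Run:
```python
from h import *
F=[]
for _ in range(4): F.append(read_state()["force"]); im=read_camera("side")[...,::-1]
print(np.mean(F,0)); world(); cv2.imwrite("pics/c6.png",im)
for n in("c5","c6"): print(cv2.imread(f"pics/{n}.png")[225:245,305:322].astype(int).mean(2).min(0).round())
```

```text
[-0.09684417 -0.01059083 -0.12794335]
clk 8.15 p [0.486  0.0811 0.0988] F [0.13 0.18 0.36] gap 0.0006
[[ 0.134  0.     0.991]
 [-0.991  0.     0.134]
 [-0.    -1.     0.   ]]
[104. 129. 104.  94. 124. 119. 109. 104. 125. 113.  83. 106.  67.  74.
  76.  75.  74.]
[125. 105. 105. 126. 107. 107. 124. 108. 125. 131. 128. 103.  68.  69.
  68.  73.  70.]
```

Emit:
{"method": "send_rows", "body": {
  "steps": [
    {"wx": 0,"wy": 0,"wz": 0,"x": 0,"y": 0.001,"z": 0,"claw": -1},
    {"wx": 0,"wy": 0,"wz": 0,"x": 0,"y": 0.001,"z": 0,"claw": -1}
  ]
}}

```text
clock: 8.35
position: [0.4861, 0.0811, 0.0984]
ee_rot: [-1.27, 1.11, -1.11]
force: [-2.2, 0.3, 5.2]
finger_gap: 0.0003
```

Emit:
{"method": "send_rows", "body": {
  "steps": [
    {"wx": 0,"wy": 0,"wz": 0,"x": 0,"y": 0.001,"z": 0,"claw": -1},
    {"wx": 0,"wy": 0,"wz": 0,"x": 0,"y": 0.001,"z": 0,"claw": -1}
  ]
}}

```text
clock: 8.55
position: [0.4862, 0.081, 0.0983]
ee_rot: [-1.27, 1.11, -1.11]
force: [-5.3, 0.2, 11.2]
finger_gap: 0.0008
```

Run:
```python
from h import *
F=[]
for _ in range(4): F.append(read_state()["force"]); im=read_camera("side")[...,::-1]
print(np.mean(F,0)); world(); cv2.imwrite("pics/c7.png",im)
cv2.imwrite("pics/c7v.png",np.hstack([cv2.resize(x[185:250,285:335],None,fx=8,fy=8,interpolation=cv2.INTER_LANCZOS4) for x in(cv2.imread("pics/c6.png"),im)]))
```

```text
[-5.23850626  0.18491787 10.67401869]
clk 8.75 p [0.4862 0.0811 0.0983] F [-4.29  0.4   9.96] gap 0.0005
[[ 0.134  0.     0.991]
 [-0.991 -0.     0.134]
 [ 0.    -1.     0.   ]]
```

Force rose to 10 N at TCP z 0.0983, so the flap is shut and the fingertip truly sits about 15.5 mm above the reported TCP. I'll use that contact as my height reference. Lift off and move to the left side, then check the box.

Emit:
{"method": "send_rows", "body": {
  "steps": [
    {"wx": 0,"wy": 0,"wz": 0,"x": 0,"y": -0.01,"z": 0,"claw": -1},
    {"wx": 0,"wy": 0,"wz": 0,"x": 0,"y": -0.05,"z": 0,"claw": -1},
    {"wx": 0,"wy": 0,"wz": 0,"x": -0.04,"y": -0.09,"z": 0,"claw": -1},
    {"wx": 0,"wy": 0,"wz": 0,"x": -0.088,"y": -0.1,"z": 0,"claw": -1},
    {"wx": 0,"wy": 0,"wz": 0,"x": -0.088,"y": -0.1,"z": 0,"claw": -1},
    {"wx": 0,"wy": 0,"wz": 0,"x": -0.088,"y": -0.1,"z": 0,"claw": -1}
  ]
}}

```text
clock: 9.35
position: [0.4742, 0.1691, 0.1972]
ee_rot: [-1.27, 1.107, -1.109]
force: [-0.1, -0.2, -0.4]
finger_gap: 0.0004
```

Run:
```python
from h import *
world(); c=camera_info("wrist"); im=read_camera("wrist")[...,::-1].copy()
g=cv2.cvtColor(im,cv2.COLOR_BGR2GRAY); 
x0,x1=330,480
for P in[(.5315,.0865,.114)]: print(proj("wrist",P,c),proj("wrist",(.476,.079,.114),c))
s=read_camera("side")[...,::-1]; sc=cv2.resize(s[195:245,285:335],(400,400),interpolation=cv2.INTER_CUBIC)
cv2.imwrite("pics/v.png",np.hstack([sc,cv2.resize(im[100:340,280:520],(400,400))]))
```

```text
clk 9.35 p [0.4742 0.1691 0.1972] F [-0.09 -0.21 -0.43] gap 0.0004
[[ 0.136  0.001  0.991]
 [-0.991 -0.     0.136]
 [ 0.    -1.     0.001]]
[447.99336696 180.77772213] [441.87718801 255.83408533]
```

View pics/v.png

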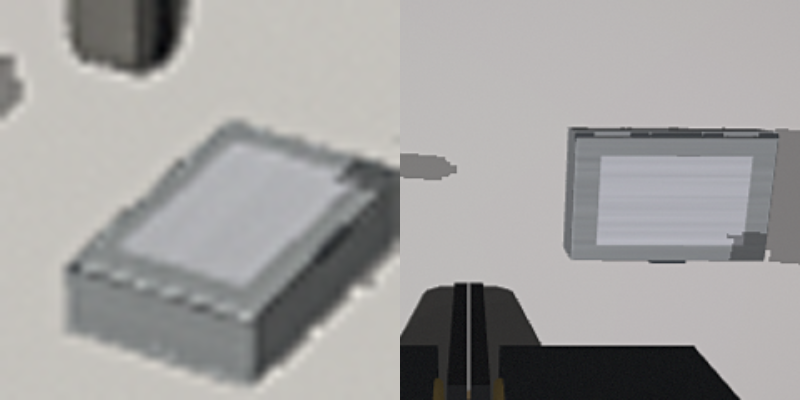

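The flap lies shut flat. The lid corners in the wrist view are at about (385,182), (507,181), (383,256), (499,257). Next: compute the box pose and the lateral push.

Run:
```python
from h import *
c=camera_info("wrist"); q=[onz("wrist",p,.114,c) for p in((385,182),(506.8,181),(383.2,256),(499,257))]
for p in q: print(p.round(4))
print(np.mean(q,0),np.linalg.norm(q[0]-q[1]),np.linalg.norm(q[2]-q[3]),np.linalg.norm(q[0]-q[2]))
```

```text
[0.5238 0.1296 0.114 ]
[0.5361 0.0435 0.114 ]
[0.4694 0.1214 0.114 ]
[0.4803 0.0351 0.114 ]
[0.50241772 0.0824109  0.114     ] 0.08704053868653087 0.08696516508598413 0.05502049917635606
```

Emit:
{"method": "send_rows", "body": {
  "steps": [
    {"wx": 0,"wy": 0,"wz": 0,"x": 0,"y": 0.04,"z": 0.018,"claw": -1},
    {"wx": 0,"wy": 0,"wz": 0,"x": 0,"y": 0.085,"z": 0.018,"claw": -1},
    {"wx": 0,"wy": 0,"wz": 0,"x": 0,"y": 0.11,"z": 0.018,"claw": -1},
    {"wx": 0,"wy": 0,"wz": 0,"x": 0,"y": 0.116,"z": 0.018,"claw": -1},
    {"wx": 0,"wy": 0,"wz": 0,"x": 0.012,"y": 0.116,"z": 0.018,"claw": -1},
    {"wx": 0,"wy": 0,"wz": 0,"x": 0.02,"y": 0.116,"z": 0.018,"claw": -1},
    {"wx": 0,"wy": 0,"wz": 0,"x": 0.026,"y": 0.116,"z": 0.018,"claw": -1},
    {"wx": 0,"wy": 0,"wz": 0,"x": 0.032,"y": 0.116,"z": 0.018,"claw": -1},
    {"wx": 0,"wy": 0,"wz": 0,"x": 0.038,"y": 0.116,"z": 0.018,"claw": -1},
    {"wx": 0,"wy": 0,"wz": 0,"x": 0.044,"y": 0.116,"z": 0.018,"claw": -1},
    {"wx": 0,"wy": 0,"wz": 0,"x": 0.05,"y": 0.116,"z": 0.018,"claw": -1},
    {"wx": 0,"wy": 0,"wz": 0,"x": 0.056,"y": 0.116,"z": 0.018,"claw": -1},
    {"wx": 0,"wy": 0,"wz": 0,"x": 0.062,"y": 0.116,"z": 0.018,"claw": -1}
  ]
}}

```text
clock: 10.75
position: [0.5004, 0.1089, 0.0808]
ee_rot: [-1.27, 1.11, -1.11]
force: [0.0, 2.3, 1.7]
finger_gap: 0.0002
```

Run:
```python
from h import *
world(); c=camera_info("wrist"); im=read_camera("wrist")[...,::-1].copy(); cv2.imwrite("pics/w5.png",im)
P=np.array([.5037,.0826,.114])+.036*np.array([.136,-.991,0])
bx=np.array([.991,.136,0]);by=np.array([-.136,.991,0])
for a,b in((.0265,.044),(.0265,-.044),(-.029,.044),(-.029,-.044)): print(proj("wrist",P+a*bx+b*by,c).round())
# lid: grey (dark) vs deck (bright) -> min area rect
g=cv2.cvtColor(im,cv2.COLOR_BGR2GRAY); print(g[80:330:6,420].tolist()); print(g[230,300:560:8].tolist())
```

```text
clk 10.75 p [0.5004 0.1089 0.0808] F [0.01 2.27 1.68] gap 0.0002
[[ 0.134 -0.     0.991]
 [-0.991  0.     0.134]
 [-0.    -1.    -0.   ]]
[368. 247.]
[576. 247.]
[365. 364.]
[557. 364.]
[185, 187, 187, 186, 187, 187, 187, 189, 188, 189, 188, 189, 189, 189, 189, 189, 189, 189, 190, 189, 191, 189, 189, 190, 190, 197, 60, 101, 92, 93, 92, 98, 120, 123, 117, 122, 123, 124, 16, 24, 24, 19]
[190, 191, 190, 190, 190, 190, 192, 175, 131, 131, 174, 200, 207, 207, 145, 197, 205, 206, 207, 207, 199, 206, 206, 205, 204, 159, 140, 202, 204, 191, 188, 186, 185]
```

```bash
cat >> h.py <<'E'
def rear(im,c,cols,lo=100,hi=330,z=.113):
    g=cv2.cvtColor(im,cv2.COLOR_BGR2GRAY).astype(int); out=[]
    for u in cols:
        k=np.where(g[lo:hi,u]<130)[0]
        if len(k): out.append(onz("wrist",(u,lo+k[0]),z,c))
    out=np.array(out); k,b=np.polyfit(out[:,1],out[:,0],1); print("rear edge yaw deg",np.degrees(np.arctan(-k)).round(2),"resid",np.abs(out[:,0]-k*out[:,1]-b).max().round(4)); return out
E
python3 - <<'E'
from h import *
c=camera_info("wrist"); im=cv2.imread("pics/w5.png")
g=cv2.cvtColor(im,cv2.COLOR_BGR2GRAY)
print([(u,100+int(np.where(g[100:330,u]<130)[0][0]) if (g[100:330,u]<130).any() else None) for u in range(330,600,15)])
o=rear(im,c,range(385,540,10)); print(o[[0,-1]].round(4))
r=g[300]; print([(u,int(r[u])) for u in list(range(340,400,5))+list(range(520,600,5))])
E
```

```text
[(330, 269), (345, 268), (360, 231), (375, 231), (390, 231), (405, 231), (420, 231), (435, 231), (450, 231), (465, 231), (480, 231), (495, 231), (510, 231), (525, 231), (540, 234), (555, 235), (570, 236), (585, 238)]
rear edge yaw deg 7.41 resid 0.0007
[[0.5367 0.0872 0.113 ]
 [0.5443 0.0241 0.113 ]]
[(340, 49), (345, 51), (350, 49), (355, 49), (360, 44), (365, 95), (370, 95), (375, 94), (380, 124), (385, 125), (390, 126), (395, 124), (520, 118), (525, 118), (530, 90), (535, 90), (540, 90), (545, 89), (550, 88), (555, 123), (560, 125), (565, 123), (570, 123), (575, 122), (580, 123), (585, 122), (590, 122), (595, 122)]
```

The box is tracking the finger with its yaw unchanged at 7.4°. Push the remaining 36 mm, then back off and lift.

Emit:
{"method": "send_rows", "body": {
  "steps": [
    {"wx": 0,"wy": 0,"wz": 0,"x": 0.006,"y": 0,"z": 0,"claw": -1},
    {"wx": 0,"wy": 0,"wz": 0,"x": 0.012,"y": 0,"z": 0,"claw": -1},
    {"wx": 0,"wy": 0,"wz": 0,"x": 0.018,"y": 0,"z": 0,"claw": -1},
    {"wx": 0,"wy": 0,"wz": 0,"x": 0.024,"y": 0,"z": 0,"claw": -1},
    {"wx": 0,"wy": 0,"wz": 0,"x": 0.03,"y": 0,"z": 0,"claw": -1},
    {"wx": 0,"wy": 0,"wz": 0,"x": 0.036,"y": 0,"z": 0,"claw": -1},
    {"wx": 0,"wy": 0,"wz": 0,"x": 0.03,"y": 0,"z": 0,"claw": -1},
    {"wx": 0,"wy": 0,"wz": 0,"x": 0,"y": -0.02,"z": 0,"claw": -1},
    {"wx": 0,"wy": 0,"wz": 0,"x": 0,"y": -0.06,"z": -0.02,"claw": -1},
    {"wx": 0,"wy": 0,"wz": 0,"x": 0.03,"y": -0.08,"z": -0.06,"claw": -0.4},
    {"wx": 0,"wy": 0,"wz": 0,"x": 0.055,"y": -0.08,"z": -0.08,"claw": -0.4},
    {"wx": 0,"wy": 0,"wz": 0,"x": 0.055,"y": -0.08,"z": -0.08,"claw": -0.4},
    {"wx": 0,"wy": 0,"wz": 0,"x": 0.055,"y": -0.08,"z": -0.08,"claw": -0.4}
  ]
}}

```text
clock: 12.1
position: [0.4284, 0.044, 0.1609]
ee_rot: [-1.269, 1.11, -1.111]
force: [0.7, 0.5, -0.4]
finger_gap: 0.0273
```

Run:
```python
from h import *
world(); c=camera_info("wrist"); im=read_camera("wrist")[...,::-1].copy(); cv2.imwrite("pics/w6.png",im)
P=np.array([.5037,.0826,.114])+.071*np.array([.134,-.991,0])
bx=np.array([.991,.134,0]);by=np.array([-.134,.991,0]); print("pred centre",P)
pp=[proj("wrist",P+a*bx+b*by,c).round() for a,b in((.0265,.044),(.0265,-.044),(-.029,.044),(-.029,-.044))]; print(pp)
g=cv2.cvtColor(im,cv2.COLOR_BGR2GRAY)
print([(u,60+int(np.where(g[60:330,u]<130)[0][0]) if (g[60:330,u]<130).any() else None) for u in range(240,420,8)])
m=(pp[0][1]+pp[2][1])/2; r=g[int(m)]; print(m,[(u,int(r[u])) for u in range(220,440,5)])
k=int((pp[0][0]+pp[1][0])/2); print(k,[(v,int(g[v,k])) for v in range(60,330,4)])
```

```text
clk 12.1 p [0.4284 0.044  0.1609] F [ 0.67  0.47 -0.39] gap 0.0273
[[ 0.132  0.001  0.991]
 [-0.991  0.     0.132]
 [ 0.    -1.     0.001]]
pred centre [0.513214 0.012239 0.114   ]
[array([322.,  80.]), array([472.,  80.]), array([322., 177.]), array([464., 176.])]
[(240, 288), (248, 289), (256, 287), (264, 277), (272, 273), (280, 272), (288, 270), (296, 310), (304, 311), (312, 312), (320, 79), (328, 79), (336, 82), (344, 82), (352, 82), (360, 79), (368, 79), (376, 79), (384, 79), (392, 79), (400, 79), (408, 81), (416, 79)]
128.5 [(220, 193), (225, 193), (230, 194), (235, 193), (240, 193), (245, 195), (250, 194), (255, 194), (260, 194), (265, 193), (270, 193), (275, 193), (280, 194), (285, 193), (290, 193), (295, 193), (300, 193), (305, 193), (310, 192), (315, 159), (320, 136), (325, 134), (330, 134), (335, 181), (340, 179), (345, 178), (350, 179), (355, 178), (360, 178), (365, 177), (370, 177), (375, 177), (380, 177), (385, 178), (390, 177), (395, 175), (400, 176), (405, 176), (410, 175), (415, 177), (420, 173), (425, 174), (430, 172), (435, 173)]
397 [(60, 188), (64, 189), (68, 189), (72, 188), (76, 190), (80, 58), (84, 138), (88, 136), (92, 135), (96, 153), (100, 175), (104, 181), (108, 180), (112, 174), (116, 179), (120, 181), (124, 182), (128, 175), (132, 177), (136, 177), (140, 180), (144, 182), (148, 175), (152, 180), (156, 178), (160, 184), (164, 185), (168, 136), (172, 133), (176, 139), (180, 192), (184, 193), (188, 194), (192, 194), (196, 193), (200, 193), (204, 193), (208, 193), (212, 194), (216, 194), (220, 193), (224, 193), (228, 194), (232, 193), (236, 193), (240, 193), (244, 194), (248, 192), (252, 193), (256, 193), (260, 193), (264, 192), (268, 193), (272, 192), (276, 193), (280, 193), (284, 192), (288, 192), (292, 193), (296, 193), (300, 146), (304, 46), (308, 49), (312, 52), (316, 52), (320, 53), (324, 50), (328, 43)]
```

Run:
```python
from h import *
go((.458,.0098,.15),2.53); go((.458,.0098,.0815),2.53)
```

```text
shift [0.0382 0.0107 0.0246] turn [-0.01  5.13 -0.01]
shift [0.0382 0.0792 0.0246] turn [-0.01  5.13 -0.01]
```

Emit:
{"method": "send_rows", "body": {
  "steps": [
    {"wx": 0,"wy": 5.1,"wz": 0,"x": 0.038,"y": 0.01,"z": 0.01,"claw": -0.4},
    {"wx": 0,"wy": 5.1,"wz": 0,"x": 0.038,"y": 0.04,"z": 0.025,"claw": -0.4},
    {"wx": 0,"wy": 5.1,"wz": 0,"x": 0.038,"y": 0.07,"z": 0.025,"claw": -0.4},
    {"wx": 0,"wy": 5.1,"wz": 0,"x": 0.038,"y": 0.079,"z": 0.025,"claw": -0.4},
    {"wx": 0,"wy": 5.1,"wz": 0,"x": 0.038,"y": 0.079,"z": 0.025,"claw": -0.4}
  ]
}}

```text
clock: 12.65
position: [0.457, 0.0108, 0.0801]
ee_rot: [-1.233, 1.179, -1.172]
force: [0.0, -0.4, 0.8]
finger_gap: 0.0277
```

Run:
```python
from h import *
world(); A=np.array([.68266,.30759]);n=np.array([.99902,.04419]);e=np.array([-.04419,.99902]); p=read_state()["position"][:2]-A; print("d",n@p,"e",e@p)
```

```text
clk 12.65 p [0.457  0.0108 0.0801] F [ 0.01 -0.44  0.77] gap 0.0277
[[ 0.046 -0.004  0.999]
 [-0.999  0.001  0.046]
 [-0.001 -1.    -0.004]]
d -0.2385705305554552 e -0.2865744995861971
```

Emit:
{"method": "send_rows", "body": {
  "steps": [
    {"wx": 0,"wy": 0,"wz": 0,"x": 0,"y": 0,"z": 0.008,"claw": -0.4},
    {"wx": 0,"wy": 0,"wz": 0,"x": 0,"y": 0,"z": 0.013,"claw": -0.4},
    {"wx": 0,"wy": 0,"wz": 0,"x": 0,"y": 0,"z": 0.018,"claw": -0.4},
    {"wx": 0,"wy": 0,"wz": 0,"x": 0,"y": 0,"z": 0.023,"claw": -0.4},
    {"wx": 0,"wy": 0,"wz": 0,"x": 0,"y": 0,"z": 0.028,"claw": -0.4},
    {"wx": 0,"wy": 0,"wz": 0,"x": 0,"y": 0,"z": 0.034,"claw": -0.4},
    {"wx": 0,"wy": 0,"wz": 0,"x": 0,"y": 0,"z": 0.04,"claw": -0.4},
    {"wx": 0,"wy": 0,"wz": 0,"x": 0,"y": 0,"z": 0.046,"claw": -0.4},
    {"wx": 0,"wy": 0,"wz": 0,"x": 0,"y": 0,"z": 0.052,"claw": -0.4},
    {"wx": 0,"wy": 0,"wz": 0,"x": 0,"y": 0,"z": 0.058,"claw": -0.4},
    {"wx": 0,"wy": 0,"wz": 0,"x": 0,"y": 0,"z": 0.064,"claw": -0.4},
    {"wx": 0,"wy": 0,"wz": 0,"x": 0,"y": 0,"z": 0.07,"claw": -0.4},
    {"wx": 0,"wy": 0,"wz": 0,"x": 0,"y": 0,"z": 0.076,"claw": -0.4},
    {"wx": 0,"wy": 0,"wz": 0,"x": 0,"y": 0,"z": 0.082,"claw": -0.4},
    {"wx": 0,"wy": 0,"wz": 0,"x": 0,"y": 0,"z": 0.088,"claw": -0.4},
    {"wx": 0,"wy": 0,"wz": 0,"x": 0,"y": 0,"z": 0.094,"claw": -0.4},
    {"wx": 0,"wy": 0,"wz": 0,"x": 0,"y": 0,"z": 0.1,"claw": -0.4}
  ]
}}

```text
clock: 14.35
position: [0.5587, 0.0142, 0.0818]
ee_rot: [-1.23, 1.176, -1.176]
force: [-1.3, -0.3, 1.0]
finger_gap: 0.0273
```

Run:
```python
from h import *
world(); A=np.array([.68266,.30759]);n=np.array([.99902,.04419]);e=np.array([-.04419,.99902]); p=read_state()["position"][:2]-A; print("d",n@p,"e",e@p)
c=camera_info("wrist"); im=read_camera("wrist")[...,::-1].copy(); cv2.imwrite("pics/w7.png",im)
g=cv2.cvtColor(im,cv2.COLOR_BGR2GRAY)
cen=A+n*(n@p+.010+.029)+e*-.2876
for a,b in((.0265,.044),(.0265,-.044)): print("pred",proj("wrist",np.r_[cen+a*n+b*e,.114],c).round())
print([(u,170+int(np.where(g[170:330,u]<130)[0][0]) if (g[170:330,u]<130).any() else None) for u in range(180,470,12)])
```

```text
clk 14.35 p [0.5587 0.0142 0.0818] F [-1.31 -0.26  1.02] gap 0.0273
[[ 0.045 -0.     0.999]
 [-0.999  0.     0.045]
 [-0.    -1.    -0.   ]]
d -0.13680468756534656 e -0.2875755192269614
pred [216. 152.]
pred [435. 152.]
[(180, 307), (192, 307), (204, 307), (216, 307), (228, 307), (240, 307), (252, 292), (264, 280), (276, 280), (288, 280), (300, 280), (312, 280), (324, 280), (336, 245), (348, 245), (360, 265), (372, 265), (384, 265), (396, 265), (408, 227), (420, 227), (432, 307), (444, 307), (456, 307), (468, 307)]
```

Run:
```python
from h import *
im=cv2.imread("pics/w7.png"); g=cv2.cvtColor(im,cv2.COLOR_BGR2GRAY)
f=lambda u:[v for v in range(90,200) if g[v,u]<120][:1]
print([(u,f(u)) for u in range(190,470,10)])
for r in(175,): print([(u,int(g[r,u])) for u in list(range(195,235,4))+list(range(415,455,4))])
```

```text
[(190, []), (200, []), (210, []), (220, [145]), (230, [145]), (240, [147]), (250, [150]), (260, [150]), (270, [150]), (280, [146]), (290, [146]), (300, [146]), (310, [146]), (320, [146]), (330, [146]), (340, [146]), (350, [146]), (360, [146]), (370, [150]), (380, [150]), (390, [150]), (400, [150]), (410, [146]), (420, [146]), (430, []), (440, []), (450, []), (460, [])]
[(195, 211), (199, 211), (203, 211), (207, 211), (211, 213), (215, 151), (219, 145), (223, 144), (227, 145), (231, 144), (415, 151), (419, 151), (423, 151), (427, 105), (431, 139), (435, 140), (439, 141), (443, 141), (447, 140), (451, 140)]
```

The box is squared to the tool (rear edge level at rows 145–146) and centred to about 2 mm. Push to just short of the rim, then creep.

Emit:
{"method": "send_rows", "body": {
  "steps": [
    {"wx": 0,"wy": 0,"wz": 0,"x": 0,"y": 0,"z": 0.006,"claw": -0.4},
    {"wx": 0,"wy": 0,"wz": 0,"x": 0,"y": 0,"z": 0.012,"claw": -0.4},
    {"wx": 0,"wy": 0,"wz": 0,"x": 0,"y": 0,"z": 0.018,"claw": -0.4},
    {"wx": 0,"wy": 0,"wz": 0,"x": 0,"y": 0,"z": 0.024,"claw": -0.4},
    {"wx": 0,"wy": 0,"wz": 0,"x": 0,"y": 0,"z": 0.03,"claw": -0.4},
    {"wx": 0,"wy": 0,"wz": 0,"x": 0,"y": 0,"z": 0.036,"claw": -0.4},
    {"wx": 0,"wy": 0,"wz": 0,"x": 0,"y": 0,"z": 0.042,"claw": -0.4},
    {"wx": 0,"wy": 0,"wz": 0,"x": 0,"y": 0,"z": 0.047,"claw": -0.4},
    {"wx": 0,"wy": 0,"wz": 0,"x": 0,"y": 0,"z": 0.052,"claw": -0.4},
    {"wx": 0,"wy": 0,"wz": 0,"x": 0,"y": 0,"z": 0.056,"claw": -0.4},
    {"wx": 0,"wy": 0,"wz": 0,"x": 0,"y": 0,"z": 0.059,"claw": -0.4},
    {"wx": 0,"wy": 0,"wz": 0,"x": 0,"y": 0,"z": 0.062,"claw": -0.4}
  ]
}}

```text
clock: 15.6
position: [0.6203, 0.017, 0.0818]
ee_rot: [-1.23, 1.176, -1.176]
force: [-1.3, 1.1, 0.4]
finger_gap: 0.0272
```

Emit:
{"method": "send_rows", "body": {
  "steps": [
    {"wx": 0,"wy": 0,"wz": 0,"x": 0,"y": 0,"z": 0.002,"claw": -0.4},
    {"wx": 0,"wy": 0,"wz": 0,"x": 0,"y": 0,"z": 0.004,"claw": -0.4}
  ]
}}

```text
clock: 15.8
position: [0.6242, 0.0172, 0.0818]
ee_rot: [-1.23, 1.176, -1.176]
force: [-1.9, 0.1, -0.3]
finger_gap: 0.0277
```

Emit:
{"method": "send_rows", "body": {
  "steps": [
    {"wx": 0,"wy": 0,"wz": 0,"x": 0,"y": 0,"z": 0.001,"claw": -0.4},
    {"wx": 0,"wy": 0,"wz": 0,"x": 0,"y": 0,"z": 0.002,"claw": -0.4}
  ]
}}

```text
clock: 16.0
position: [0.6262, 0.0173, 0.0819]
ee_rot: [-1.23, 1.176, -1.176]
force: [-1.4, 0.1, 0.4]
finger_gap: 0.0272
```

Emit:
{"method": "send_rows", "body": {
  "steps": [
    {"wx": 0,"wy": 0,"wz": 0,"x": 0,"y": 0,"z": 0.001,"claw": -0.4},
    {"wx": 0,"wy": 0,"wz": 0,"x": 0,"y": 0,"z": 0.0015,"claw": -0.4}
  ]
}}

```text
clock: 16.2
position: [0.6277, 0.0173, 0.0818]
ee_rot: [-1.23, 1.176, -1.176]
force: [-1.2, -0.1, 0.9]
finger_gap: 0.0278
```

Emit:
{"method": "send_rows", "body": {
  "steps": [
    {"wx": 0,"wy": 0,"wz": 0,"x": 0,"y": 0,"z": 0.001,"claw": -0.4},
    {"wx": 0,"wy": 0,"wz": 0,"x": 0,"y": 0,"z": 0.0015,"claw": -0.4}
  ]
}}

```text
clock: 16.4
position: [0.629, 0.0174, 0.0818]
ee_rot: [-1.231, 1.176, -1.176]
force: [-2.6, 0.5, 1.6]
finger_gap: 0.0276
```

Emit:
{"method": "send_rows", "body": {
  "steps": [
    {"wx": 0,"wy": 0,"wz": 0,"x": 0,"y": 0,"z": 0.001,"claw": -0.4},
    {"wx": 0,"wy": 0,"wz": 0,"x": 0,"y": 0,"z": 0.001,"claw": -0.4}
  ]
}}

```text
clock: 16.6
position: [0.629, 0.0174, 0.0818]
ee_rot: [-1.232, 1.178, -1.174]
force: [-6.1, -0.6, 3.8]
finger_gap: 0.0275
```

Stopped against the rim (force rising, no further motion). A last firm hold to square it, then look while holding.

Emit:
{"method": "send_rows", "body": {
  "steps": [
    {"wx": 0,"wy": 0,"wz": 0,"x": 0,"y": 0,"z": 0.0007,"claw": -0.4},
    {"wx": 0,"wy": 0,"wz": 0,"x": 0,"y": 0,"z": 0.0007,"claw": -0.4},
    {"wx": 0,"wy": 0,"wz": 0,"x": 0,"y": 0,"z": 0.0007,"claw": -0.4}
  ]
}}

```text
clock: 16.9
position: [0.629, 0.0174, 0.0818]
ee_rot: [-1.234, 1.179, -1.174]
force: [-8.7, -0.8, 6.1]
finger_gap: 0.0276
```

Emit:
{"method": "send_rows", "body": {
  "steps": [
    {"wx": 0,"wy": 0,"wz": 0,"x": 0,"y": 0,"z": -0.004,"claw": -0.4},
    {"wx": 0,"wy": 0,"wz": 0,"x": 0,"y": 0,"z": -0.02,"claw": -0.4},
    {"wx": 0,"wy": 0,"wz": 0,"x": 0,"y": 0,"z": -0.05,"claw": -0.4},
    {"wx": 0,"wy": 0,"wz": 0,"x": 0,"y": -0.03,"z": -0.08,"claw": -0.4},
    {"wx": 0,"wy": 0,"wz": 0,"x": 0,"y": -0.08,"z": -0.1,"claw": -0.4},
    {"wx": 0,"wy": 0,"wz": 0,"x": 0,"y": -0.12,"z": -0.13,"claw": -0.4},
    {"wx": 0,"wy": 0,"wz": 0,"x": 0,"y": -0.15,"z": -0.15,"claw": -0.4},
    {"wx": 0,"wy": 0,"wz": 0,"x": 0,"y": -0.15,"z": -0.15,"claw": -0.4},
    {"wx": 0,"wy": 0,"wz": 0,"x": 0,"y": -0.15,"z": -0.15,"claw": -0.4}
  ]
}}

```text
clock: 17.8
position: [0.4817, 0.0106, 0.2328]
ee_rot: [-1.228, 1.173, -1.178]
force: [0.6, -0.7, 0.3]
finger_gap: 0.0274
```

Run:
```python
from h import *
world(); c=camera_info("wrist"); im=read_camera("wrist")[...,::-1].copy(); s=read_camera("side")[...,::-1].copy()
cv2.imwrite("pics/fw.png",im); cv2.imwrite("pics/fs.png",s)
a=cv2.resize(s[160:260,200:350],(480,320),interpolation=cv2.INTER_CUBIC)
cv2.imwrite("pics/final.png",np.hstack([a,cv2.resize(im,(320,240),interpolation=cv2.INTER_AREA)]) if 0 else np.vstack([np.hstack([a,np.zeros((320,160,3),np.uint8)]),im[0:280]]))
```

```text
clk 17.8 p [0.4817 0.0106 0.2328] F [ 0.59 -0.72  0.31] gap 0.0274
[[ 0.045  0.004  0.999]
 [-0.999 -0.001  0.045]
 [ 0.001 -1.     0.004]]
```

View pics/final.png

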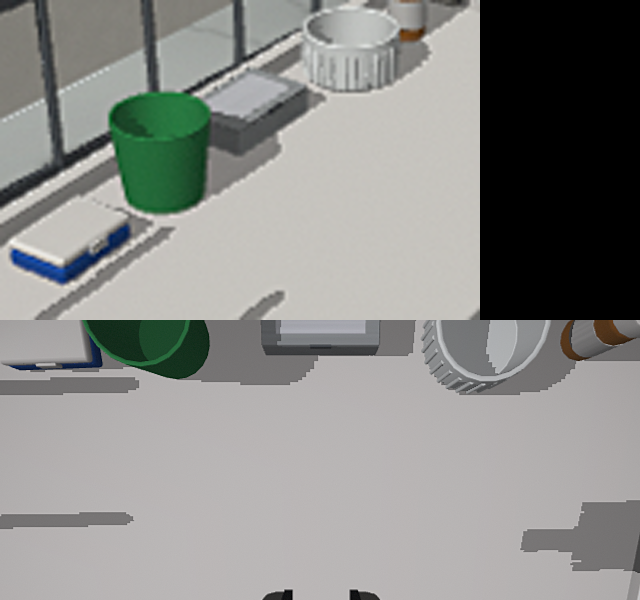

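The box sits shut in the gap between the cup (left) and ramekin (right), its front parallel to the row, and nothing else has moved. Numeric check of its distance to the rim:

Run:
```python
from h import *
A=np.array([.68266,.30759]);n=np.array([.99902,.04419]);e=np.array([-.04419,.99902])
im=cv2.imread("pics/fw.png"); g=cv2.cvtColor(im,cv2.COLOR_BGR2GRAY).astype(int); c=camera_info("wrist")
P=[]
for u in range(275,372,6):
    v=25+int(np.argmax(np.diff(g[25:45,u]))); P.append(onz("wrist",(u,v+.5),.09,c)[:2])
P=np.array(P)-A; k,b=np.polyfit(P@e,P@n,1); print("front d",(P@n).mean().round(4),"slope rad",k.round(4),"e mid",(P@e).mean().round(4))
im=read_camera("top")[...,::-1].copy(); h=cv2.cvtColor(im,cv2.COLOR_BGR2HSV); m=cv2.inRange(h,(45,100,40),(85,255,255)); m[:100]=0
cs=max(cv2.findContours(m,0,2)[0],key=cv2.contourArea); print("cup",cv2.minEnclosingCircle(cs))
gt=cv2.cvtColor(im,cv2.COLOR_BGR2GRAY); g0=cv2.cvtColor(cv2.imread("pics/top0.png"),cv2.COLOR_BGR2GRAY)
d=cv2.absdiff(gt,g0)
for nm,(x,y) in dict(cup=(311,150),ram=(436,145),vial=(487,139),case=(264,157)).items(): print(nm,d[y-22:y+22,x-22:x+22].mean().round(1))
for u in(355,375,395): print(u,gt[118:165,u].tolist())
```

```text
front d -0.0591 slope rad 0.0107 e mid -0.2871
cup ((310.3255920410156, 149.8372039794922), 20.291969299316406)
cup 4.7
ram 12.4
vial 4.5
case 4.2
355 [124, 126, 133, 156, 173, 172, 174, 178, 172, 152, 127, 125, 131, 137, 153, 162, 162, 162, 163, 161, 165, 165, 167, 160, 145, 134, 140, 141, 132, 113, 106, 105, 105, 105, 100, 90, 95, 109, 111, 77, 68, 91, 119, 125, 122, 127, 125]
375 [120, 136, 171, 175, 177, 174, 178, 165, 120, 130, 128, 127, 139, 159, 167, 167, 165, 164, 167, 169, 168, 169, 165, 162, 168, 168, 168, 160, 146, 139, 121, 102, 90, 67, 46, 48, 51, 51, 57, 51, 56, 58, 65, 69, 81, 82, 98]
395 [152, 172, 175, 177, 175, 176, 161, 114, 85, 96, 119, 118, 122, 121, 123, 124, 120, 123, 128, 128, 117, 117, 115, 103, 93, 83, 90, 91, 101, 101, 101, 104, 103, 107, 107, 105, 102, 102, 98, 100, 97, 98, 96, 87, 86, 80, 81]
```

```bash
python3 -c "
from bench import *
print(finish_job())"
```

```text
the job is handed in; nothing more can be done
None
```

I pressed the flap shut with the closed fingertips and slid the pillbox about 70 mm sideways. I then pushed it with both fingertips on its front wall into the gap, until it stopped against the rear rim at about 9 N. The hand is withdrawn clear of everything and the job was handed in at about 18 s of the 61 s allowed; no verdict was reported.

**Last checks**
- **Rim fit:** the front wall lies 59 mm from the rim line for a 58 mm deep box, so the gap is about 1 mm. It is parallel within about 0.01 rad.
- **Gap:** the box sits centred between the ramekin and cup to within about 2 mm.
- **Flap:** it looks shut in the side view.
- **Other things:** the cup centre is at the same pixel as at the start. The vial and pill case areas look unchanged.

**Checks that disagreed**
- **Fingertip height:** the real fingertip was about 35 mm higher than the stated 19 mm offset gives. My first presses therefore stopped short of the flap. I took the height from the contact on the shut lid instead.
- **Ramekin:** its area in the top picture changed more than the others (12 grey levels against 4 to 5). I put this down to the arm's shadow, since nothing touched it, but I did not measure its centre again.
- **Refused move:** the first move call was refused because the rows were missing keys, and cost no time.

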